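Hold the tube block home in the reader bed's corner

TASK

Lift the metal tube block up and off the peg of its hanger stand and, keeping it upright, set it down on the bed of the label reader with its long side along the long fence. Push it firmly into the corner so that it sits flat on the bed and presses squarely against both fences at once, and finish there with the block still gripped and still pushed against both fences: do not let go. Leave the two jars and the slide box where they are.

Things in the scene. Friction and masses are not known exactly. Their poses are not given: they have to be found in the camera images.
- block_center (a point): Centre of the tube block, half-way up: an aluminium box 60 mm along its x, 44 mm along y, 80 mm high (z up), about 0.35 kg. Six grey tube caps stand 12 mm out of its top. Grip it from above across its 44 mm width, high on the +y and -y faces, so that the fingertips stay above the 40 mm fences later. It starts hanging upright on the stand, its underside 100 mm above the bench.
- block: The same tube block, with its eye and caps; origin at the centre of its underside, axes as for its centre point.
- eye (a point): Centre of the slot (18 mm along x, 16 mm along y) in the block's hanging eye: a flat steel tab, 24 mm wide and 6 mm thick, that juts 30 mm out of the block's +x face. This point is 45 mm from the block's centre along +x and 29 mm above it. The tab's underside is 66 mm above the block's underside, so it passes over the fences.
- stand: Fixed hanger stand, origin on its peg's axis at bench level, z up. The eye rests on a ledge 166 mm above the bench; an upright peg, 8 mm thick, rises 16 mm from it through the slot. The block hangs on the -x side, axes parallel to the stand's, its +x face against a 64 mm wide back plate 90 to 150 mm above the bench. Base plate 130 by 110 by 10 mm.
- peg_tip (a point): Top of the peg, 182 mm above the bench. The eye comes off when the block has been raised by more than 16 mm.
- corner (a point): Inner corner of the reader bed's fences, on the bed's upper face, 12 mm above the bench. The free bed lies on the -x, -y side (158 mm along -x, 136 mm along -y). With the block home, its x along this x, the block's centre is at x -30, y -22, z +40 mm from here. The block slides on the bed. A white housing, 46 mm high, stands behind the long fence.
- long_fence: Long fence: fixed, rigid aluminium, 14 mm thick, 40 mm above the bed. From the corner it runs 120 mm along -x; its inner face looks to -y. Origin at bench level under the inner corner, same axes as the corner. Bare metal on metal, friction about 0.6, as on the bed: while one fence is pressed, drag along it can take up much of a push towards the other.
- short_fence: Short fence: fixed, rigid aluminium, 14 mm thick, 40 mm above the bed. From the corner it runs 90 mm along -y; its inner face looks to -x. Origin and axes as for the long fence.
- jar_far: Bystander: white-capped specimen jar, 58 mm wide, 75 mm high, origin under its centre.
- jar_left: Bystander: white-capped specimen jar, 58 mm wide, 75 mm high, origin under its centre.
- caddy: Bystander: flat white slide box, 90 by 70 by 24 mm, origin under its centre.
Mind the look-alikes: they are no part of the job. Leave any purple look-alike of the stand alone.

How it is judged (in metres and radians):
On the way:
1. the block is gripped and lifted up off the peg, clear of the stand (z of eye in the frame of stand above 0.186 m and contact force between block and stand below 0.05 N and contact force between the fingers and block above 1 N), for 0.1 s.
At the end, for the whole second after the job is handed in: The block stands on the bed (within 3 mm), upright (within 0.05 rad), within 3 mm of the home position in the corner and square to the fences within 0.04 rad, at rest, pressing each fence with more than 1.5 N, while the fingers still grip it (x of block_center in the frame of corner between -0.033 and -0.027 m and y of block_center in the frame of corner between -0.025 and -0.019 m and z of block_center in the frame of corner between 0.037 and 0.043 m and angle between the x axis of block_center and the x axis of corner, either way round below 0.04 rad and angle between block_center's own z axis and vertical below 0.05 rad and contact force between block and long_fence above 1.5 N and contact force between block and short_fence above 1.5 N and contact force between the fingers and block above 1 N and linear speed of block below 0.02 m/s); the arm keeps its last pose, push and grip.
It fails at once if the block is tipped far from upright (angle between block_center's own z axis and vertical above 0.5 rad).
It fails at once if a bystander is disturbed (distance of any of jar_far, jar_left, caddy from where it was at the start of the episode above 0.03 m).
It also fails if it takes over 58 s, if anything falls off the work surface, if the arm or the gripper's body presses on something with over 40 N, if the wrist force passes 120 N, or if a joint passes its speed limit or range.

ROBOT

A 6-joint arm with a two-finger parallel gripper is mounted at the origin on the work surface. World frame = base frame: x ahead of the robot, y to its left, z up, the work surface at z = 0. Lengths are in mm, angles in rad, forces in N, time in s.
With the tool pointing down it reaches from about 350 to 875 mm from the base axis. Payload 4.2 kg.
Tool frame: the origin (TCP) lies at the very end of the fingers, on their centre line; the grasp point (between the pads) lies 19 mm behind it; z points along the fingers, y is the line along which they close (so a half turn about z gives the same grasp; the last joint's range is limited). The gripper opens to 85 mm and grips with 20 to 120 N. Pads are 22 mm wide; open, the fingers measure 114 mm over their backs; the gripper's body (76 mm by 85 mm) begins 54 mm behind the grasp point. The pads swing forward as they close: fully open they stand 13 mm farther back than shut.
Start: joints at [-0.97, 0.385, 0.008, 0, -1.194, -0.259], TCP at [209.504, -588.818, 231.312] pointing down, gripper open.
Joint ranges: [-3.14, 3.14], [-1.21, 2.06], [-1.07, 1.41], [-3.16, 2.05], [-2.99, -0.16], [-3.1, 3.1]. Speed limits (rad/s): [2.79, 2.79, 3.14, 3.14, 3.14, 3.14].

INTERFACE

Orientations are given as a unit quaternion [x, y, z, w].
In Python, from bench import arm gives the robot as it stands.
- The arm moves only by the tool servo_tool, never from a script. Its argument "rows" is a list that holds one entry, the list of rows, each a list of 7 numbers: the finger opening in mm, from 0 to 85.4, then the shift along the tool's x, y, z in mm, then the turn, a rotation vector about the tool's x, y, z in rad. A call has 1 to 10 rows; each row is the pose to reach, as a shift and turn from the pose commanded when the call began, along the tool's axes at that moment; what a row does not reach only later rows make up. A row lasts 1/8 s, in which the tool goes at most 62.5 mm and 10.7 degrees, less where a joint would pass 70% of its speed; a pose out of reach is approached as far as the arm can. A call with a gripper value outside its range is refused whole. The fingers move at their own pace and stop on an object; the grip force is fixed at half the most. Time passes only in rows, so rows that repeat a pose let the fingers close. It gives the time, the measured TCP pose, the force, the opening and the grip force at its end, in the units of the state.
- arm.read_state(): the state, without advancing time (a new reading comes with each control period).
- arm.get_image(name): name is "scene" or "top" or "wrist"; returns the picture (420x560x3 uint8, red, green, blue); there is no depth.
- arm.camera_params(name): a dict with "intrinsics" (3x3 intrinsics, pixels), "R" (3x3) and "t" (3): a world point X has camera coordinates R X + t. Camera axes: x right, y down, z forward; pixel columns grow to the right and rows downward; lengths in mm; the calibration is good to about 2 mm. A picture is of the moment at which its call begins: read the wrist's pose just before it. camera_params takes no time and is no camera call; for the wrist camera it gives the pose at the moment of the call.
- arm.job_done(): hands the job in; it is judged then, once.
The state is a dict: "clock": time; "joints": joint angles; "joint_vel": joint speeds; "joint_efforts": joint torques, N m; "position": TCP position; "ee_rot": TCP orientation; "contact_force": force on the tool from outside, world axes, zero at the start; "wrist_torque": the same for the moment, N m; "gripper_width": finger opening in mm; "grasp_force": force on a finger pad.
Only numpy, scipy, OpenCV 4.12 (cv2) and the standard library are available. Lean on these libraries where they do the work, as an engineer would, in place of code of your own. Each camera call takes 0.05 s, during which the arm holds its last target. There are 200 camera calls.

## Working session

There is one attempt and no reset: what is moved stays moved. The work goes in short steps, Python scripts to look and compute and a tool call to move; the robot and the scene stay as the last step left them, time stands still between calls to the robot, and variables do not carry over. Pictures are saved under pics/ and viewed, at most 10 in all, crops included, and the job is handed in when it is done.

Besides the shell and the picture viewer there is one more tool, called after "Emit:" as name(argument=value, ...), one argument or row to a line, values as JSON. servo_tool: Moves the arm, as the interface text tells. Its arguments: {"type":"object","properties":{"rows":{"type":"array"}},"required":["rows"]}

```bash
mkdir -p pics; python3 - <<'E'
from bench import arm
import cv2,numpy as np
s=arm.read_state();print(s['clock'],s['position'],s['ee_rot'])
for n in ['scene','top']:
    cv2.imwrite(f'pics/{n}0.png',arm.get_image(n)[:,:,::-1])
    p=arm.camera_params(n);print(n,p)
E
```

```text
0.0 [ 209.31072881 -588.28608873  230.2149388 ] [-1.69977491e-01  9.85447321e-01  1.08068278e-03 -2.51136060e-04]
scene {'intrinsics': array([[385.77361502,   0.        , 279.66777105],
       [  0.        , 385.77361502, 210.86459238],
       [  0.        ,   0.        ,   1.        ]]), 'R': array([[-0.09870141,  0.99504113,  0.01229547],
       [ 0.6058751 ,  0.06989127, -0.7924838 ],
       [-0.78941332, -0.07076975, -0.60976902]]), 't': array([  41.39579992, -256.38570979, 1562.756217  ])}
top {'intrinsics': array([[407.61815942,   0.        , 283.35980155],
       [  0.        , 407.61815942, 209.74983778],
       [  0.        ,   0.        ,   1.        ]]), 'R': array([[ 0.05411128, -0.99853117, -0.00273318],
       [-0.97674942, -0.05236187, -0.20789134],
       [ 0.20744287,  0.0139189 , -0.97814811]]), 't': array([ -20.53741519,  589.66379748, 1245.29238215])}
```

View pics/scene0.png

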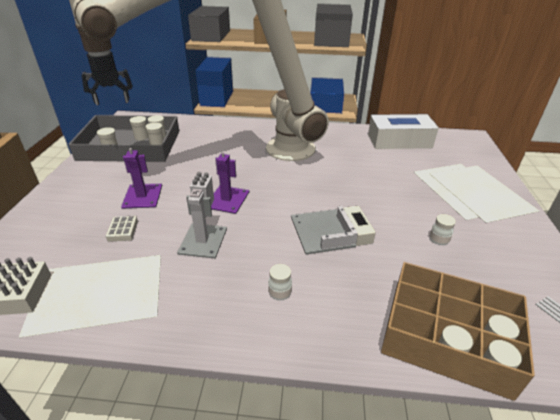

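View pics/top0.png

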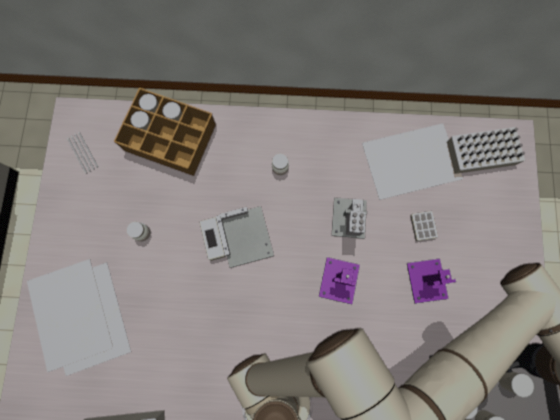

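The scene view shows the grey stand with the block at (203,215) and the reader at (330,230). In the top view the stand is at (350,217) and the block's caps at (357,220). The reader is at (240,237), with the housing at (212,238) and the short fence near (235,213). I'll enlarge both.

```bash
python3 - <<'E'
import cv2,numpy as np
t=cv2.imread('pics/top0.png');s=cv2.imread('pics/scene0.png')
a=cv2.resize(t[190:280,190:290],None,fx=4,fy=4,interpolation=cv2.INTER_CUBIC)
b=cv2.resize(t[190:280,310:410],None,fx=4,fy=4,interpolation=cv2.INTER_CUBIC)[:, :400]
c=cv2.resize(s[165:265,165:245],None,fx=5,fy=5,interpolation=cv2.INTER_CUBIC)
cv2.imwrite('pics/crop_top.png',np.hstack([a,b]))
d=cv2.resize(s[200:260,285:385],None,fx=4,fy=4,interpolation=cv2.INTER_CUBIC)
o=np.zeros((500,800,3),np.uint8);o[:500,:400]=c;o[:240,400:]=d;cv2.imwrite('pics/crop_scene.png',o)
E
```

```text
(no output)
```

View pics/crop_top.png

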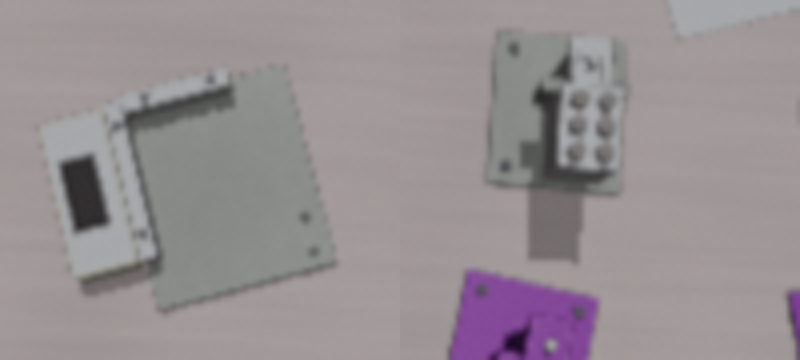

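View pics/crop_scene.png

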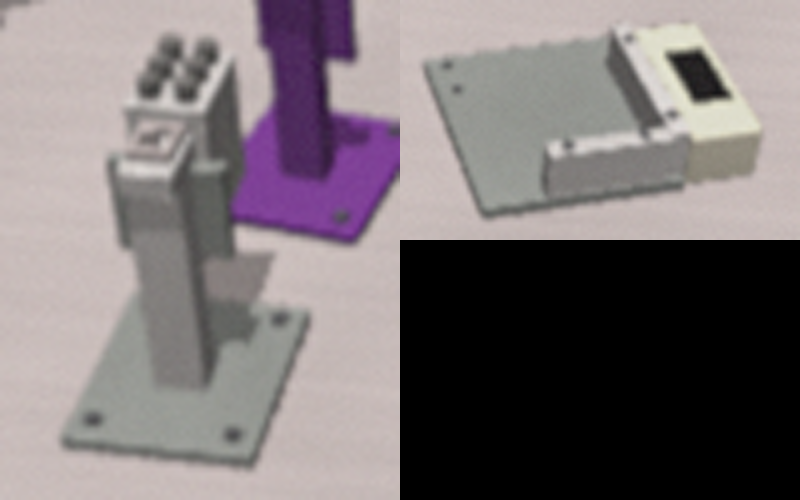

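The crops show six caps in both views (top-crop mean (591,127), scene-crop mean (178,66)) and the tab at +x of the block. Both reader fences and the bed corners are also visible. Next I'll triangulate these.

```bash
cat > h.py <<'E'
import numpy as np
from bench import arm
def ray(n,uv,p=None):
    p=p or arm.camera_params(n);R=np.array(p['R']);t=np.array(p['t'])
    d=R.T@np.linalg.solve(p['intrinsics'],[uv[0],uv[1],1.]);return -R.T@t,d/np.linalg.norm(d)
def plane(n,uv,z,p=None):
    c,d=ray(n,uv,p);return c+d*(z-c[2])/d[2]
def tri(rays):
    A=sum(np.eye(3)-np.outer(d,d) for c,d in rays);b=sum((np.eye(3)-np.outer(d,d))@c for c,d in rays)
    X=np.linalg.solve(A,b);return X,[np.linalg.norm(np.cross(X-c,d)) for c,d in rays]
E
python3 - <<'E'
from h import *
np.set_printoptions(precision=1,suppress=True)
f=lambda u,v,s,ox,oy:((u+.5)/s-.5+ox,(v+.5)/s-.5+oy)
TB=lambda u,v:f(u-400,v,4,310,190); TR=lambda u,v:f(u,v,4,190,190)
SB=lambda u,v:f(u,v,5,165,165); SR=lambda u,v:f(u-400,v,4,285,200)
def two(name,a,b):print(name,*tri([ray('top',a),ray('scene',b)]))
ct=[(578,100),(606,102),(576,126),(604,128),(576,152),(604,154)];cs=[(187,88),(151,82),(196,70),(161,64),(206,50),(170,45)]
print('bench caps top@192',*[plane('top',TB(*c),192) for c in ct])
two('caps',TB(*np.mean(ct,0)),SB(*np.mean(cs,0)))
for a,b in zip(ct,cs):two('cap',TB(*a),SB(*b))
two('peg',TB(590,63),SB(152,137))
for n,a,b in [('fence outer corner top',(112,108),(688,137)),('bed +x-y',(287,65),(486,214)),('bed -x-y',(335,265),(424,64)),('short fence end in',(232,88),(546,145)),('long end in',(157,255),(612,40)),('bed -x +y',(160,310),(424,64))]:
    two(n,TR(*a),SR(*b))
z=[plane('top',TR(*p),12) for p in [(287,65),(335,265),(160,310)]];print('bed',*z)
e=z[0]-z[1];print('yaw x',np.arctan2(e[1],e[0]),np.linalg.norm(e)); e=z[2]-z[1];print('y',np.arctan2(-e[0],e[1]),np.linalg.norm(e))
for nm,p in [('long end in',(157,255)),('short end in',(232,88)),('corner in',(132,113))]:print(nm,plane('top',TR(*p),52))
z=[plane('top',TB(*p),10) for p in [(497,29),(628,38),(618,194),(486,184)]];print('base',*z,np.mean(z,0))
z=[plane('top',TB(*p),180) for p in [(563,86),(628,86),(622,170),(556,168)]];print('block',*z,np.mean(z,0))
E
```

```text
bench caps top@192 [ 558.9 -194.3  192. ] [ 558.5 -214.4  192. ] [ 539.9 -193.3  192. ] [ 539.5 -213.3  192. ] [ 521.  -193.6  192. ] [ 520.6 -213.6  192. ]
caps [ 541.2 -204.9  184.1] [np.float64(0.16672937290042847), np.float64(0.1667293729004595)]
cap [ 560.6 -195.4  183.7] [np.float64(0.320217618780509), np.float64(0.32021761878042276)]
cap [ 559.8 -215.1  185.5] [np.float64(0.5306199846358116), np.float64(0.5306199846356439)]
cap [ 541.7 -195.   182.9] [np.float64(0.21419720443043738), np.float64(0.21419720443042614)]
cap [ 540.9 -214.5  184.7] [np.float64(0.097942206054591), np.float64(0.09794220605462527)]
cap [ 522.4 -194.8  183.6] [np.float64(0.22694612927488989), np.float64(0.2269461292749417)]
cap [ 521.8 -214.7  184.9] [np.float64(0.13784018691256622), np.float64(0.13784018691262243)]
peg [ 591.3 -206.3  172.3] [np.float64(0.4990529953231652), np.float64(0.49905299532318675)]
fence outer corner top [559.9 226.4  43.1] [np.float64(3.143597551868065), np.float64(3.143597551868033)]
bed +x-y [611.5  89.7   3.8] [np.float64(3.1388894579751376), np.float64(3.1388894579751536)]
[... 173 characters left out ...]
loat64(1.8655034133173345)]
long end in [443.5 178.9  36.1] [np.float64(0.8939056852350653), np.float64(0.8939056852350024)]
bed -x +y [413.  106.3  -6.5] [np.float64(71.77273836880563), np.float64(71.77273836880556)]
bed [609.8  86.   12. ] [445.5  36.1  12. ] [401.6 175.3  12. ]
yaw x 0.2948731406411671 171.6572382880085
y 0.3054736031965789 146.01505704719395
long end in [442.  175.7  52. ]
short end in [579.7 126.3  52. ]
corner in [554.8 205.2  52. ]
base [ 654.2 -155.1   10. ] [ 652.3 -264.9   10. ] [ 519.9 -258.3   10. ] [ 522.4 -149.8   10. ] [ 587.2 -207.    10. ]
block [ 571.2 -185.2  180. ] [ 573.8 -232.4  180. ] [ 511.8 -228.8  180. ] [ 510.7 -181.4  180. ] [ 541.9 -207.   180. ]
```

Emit:
servo_tool(
  rows=[
    [[85,-20,10,-50,0,0,0],[85,-75,42,-80,0,0,0.1],[85,-130,74,-100,0,0,0.2],[85,-185,105,-110,0,0,0.3],[85,-240,136,-110,0,0,0.375],[85,-295,167,-110,0,0,0.375],[85,-345,195,-110,0,0,0.375],[85,-395,223,-110,0,0,0.375],[85,-430,243,-110,0,0,0.375],[85,-441,250,-110,0,0,0.375]],
  ],
)

```text
clock: 1.35
position: [542.4, -203.3, 340.2]
ee_rot: [0.015, 1.0, 0.0, -0.001]
contact_force: [0.0, -0.9, -0.3]
gripper_width: 85.3
grasp_force: 0.0
```

```bash
python3 - <<'E'
from h import *
import cv2
np.set_printoptions(precision=3,suppress=True)
s=arm.read_state();print(s['clock'],s['position'],s['ee_rot'],s['joints'],s['contact_force'])
p=arm.camera_params('wrist');print(p['intrinsics'],p['R'],-np.array(p['R']).T@p['t'])
np.savez('pics/w1.npz',**p)
cv2.imwrite('pics/w1.png',arm.get_image('wrist')[:,:,::-1])
E
```

```text
1.35 [ 542.351 -203.329  340.194] [ 0.015  1.     0.    -0.001] [-0.079  0.253  0.087 -0.    -1.407 -1.522] [ 0.013 -0.916 -0.313]
[[291.755   0.    278.666]
 [  0.    291.755 209.25 ]
 [  0.      0.      1.   ]] [[ 0.03   1.    -0.   ]
 [ 0.961 -0.029  0.275]
 [ 0.275 -0.009 -0.961]] [ 472.709 -201.204  482.297]
```

View pics/w1.png

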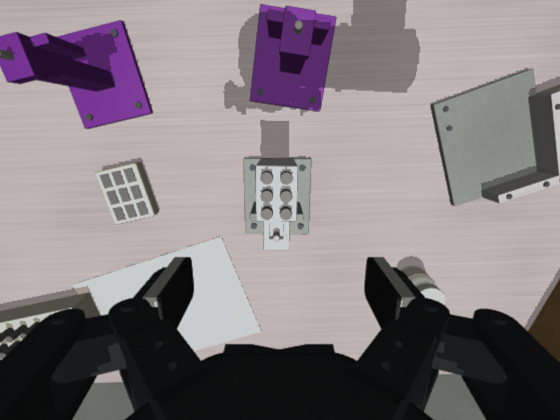

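The wrist view shows the caps in two columns at u≈266 and 286, v 177–213, with the peg tip at (276,233). Image down is the block's +x, so the tool's yaw already matches the block. Now I'll find the offset.

```bash
python3 - <<'E'
from h import *
import cv2
np.set_printoptions(precision=2,suppress=True)
p=dict(np.load('pics/w1.npz'))
im=cv2.imread('pics/w1.png')
g=cv2.cvtColor(im,cv2.COLOR_BGR2GRAY)[155:255,240:315]
c=cv2.HoughCircles(cv2.resize(g,None,fx=4,fy=4,interpolation=cv2.INTER_CUBIC),cv2.HOUGH_GRADIENT,1,50,param1=100,param2=15,minRadius=18,maxRadius=36)
c=c[0];c=(c[:,:2]+.5)/4-.5+[240,155];print(c)
f=lambda u,v:((u-400+.5)/4-.5+310,(v+.5)/4-.5+190)
m=np.array([[267,177],[266,196],[266,213],[286,177],[286,196],[286,213]]).mean(0)
m=np.array([276.,195.5])
print(plane('w',m,192,p),tri([ray('w',m,p),ray('top',f(590.7,127))]),tri([ray('w',m,p),ray('scene',(200.6,178.2))]))
print('peg',plane('w',(276,233),182,p),tri([ray('w',(276,233),p),ray('top',f(590,63))]))
for q in [(256,166),(297,166),(297,223),(256,223)]:print('blk',plane('w',q,180,p))
E
```

```text
[[266.5  177.  ]
 [285.75 212.5 ]
 [266.25 212.75]
 [285.5  177.25]
 [266.25 196.  ]
 [285.5  196.5 ]]
[ 541.   -206.12  192.  ] (array([ 542.88, -206.08,  180.15]), [np.float64(0.9185221076455167), np.float64(0.9185221076456083)]) (array([ 542.51, -204.99,  183.92]), [np.float64(1.324169765478924), np.float64(1.324169765478892)])
peg [ 585.51 -207.68  182.  ] (array([ 594.46, -208.21,  158.27]), [np.float64(0.03672841453446248), np.float64(0.03672841453463435)])
blk [ 511.91 -225.97  180.  ]
blk [ 513.2 -183.6  180. ]
blk [ 575.33 -184.41  180.  ]
blk [ 573.98 -229.18  180.  ]
```

Emit:
servo_tool(
  rows=[
    [[85,0,-3,60,0,0,0],[85,0,-3,110,0,0,0],[85,0,-3,145,0,0,0],[85,0,-3,175,0,0,0],[85,0,-3,190,0,0,0],[85,0,-3,190,0,0,0],[70,0,-3,190,0,0,0],[55,0,-3,190,0,0,0],[55,0,-3,190,0,0,0]],
  ],
)

```text
clock: 2.52
position: [541.5, -208.5, 152.2]
ee_rot: [0.017, 1.0, -0.0, 0.001]
contact_force: [-0.2, -0.2, -0.7]
gripper_width: 55.0
grasp_force: 0.0
```

```bash
python3 - <<'E'
from h import *
import cv2
s=arm.read_state();print(s['clock'],s['position'],s['contact_force'],s['gripper_width'],s['grasp_force'])
cv2.imwrite('pics/w2.png',arm.get_image('wrist')[:,:,::-1])
E
```

```text
2.525 [ 541.47580062 -208.47843971  152.16582445] [-0.19742591 -0.18394282 -0.70022909] 55.04918900292849 0.0
```

View pics/w2.png

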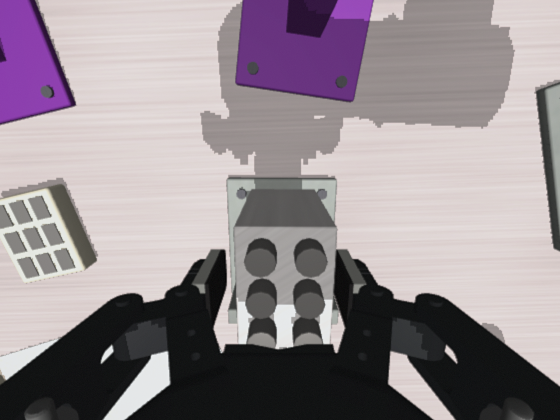

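The wrist view shows the block between the open pads, spanning u 235–336, while the pads' inner faces are at about 226 and 338. The block is about 1.5 mm towards +y, so I'll shift by that and close.

Emit:
servo_tool(
  rows=[
    [[55,0,1.5,0,0,0,0],[50,0,1.5,0,0,0,0],[40,0,1.5,0,0,0,0],[20,0,1.5,0,0,0,0],[20,0,1.5,0,0,0,0],[20,0,1.5,0,0,0,0],[20,0,1.5,0,0,0,0]],
  ],
)

```text
clock: 3.45
position: [541.1, -206.8, 151.6]
ee_rot: [0.017, 1.0, 0.0, -0.0]
contact_force: [-2.0, 2.9, 4.2]
gripper_width: 43.0
grasp_force: 61.4
```

Emit:
servo_tool(
  rows=[
    [[20,0,0,-6,0,0,0],[20,0,0,-12,0,0,0],[20,0,0,-20,0,0,0],[20,0,0,-30,0,0,0],[20,0,0,-45,0,0,0],[20,0,0,-60,0,0,0],[20,0,0,-60,0,0,0],[20,0,0,-60,0,0,0]],
  ],
)

```text
clock: 4.45
position: [541.1, -206.9, 211.2]
ee_rot: [0.017, 1.0, 0.0, 0.0]
contact_force: [1.0, 0.9, -5.1]
gripper_width: 43.2
grasp_force: 61.6
```

```bash
python3 - <<'E'
from h import *
import cv2
s=arm.read_state();print(s['clock'],s['position'],s['ee_rot'],s['contact_force'],s['wrist_torque'],s['gripper_width'],s['grasp_force'])
cv2.imwrite('pics/w3.png',arm.get_image('wrist')[:,:,::-1])
E
```

```text
4.45 [ 541.08259035 -206.87441267  211.17734661] [1.67068297e-02 9.99860396e-01 1.63875763e-04 2.09958092e-04] [ 0.97615726  0.90413613 -5.05022115] [ 0.00793395 -0.00035582 -0.02331111] 43.21234998760439 61.60582780838013
```

View pics/w3.png

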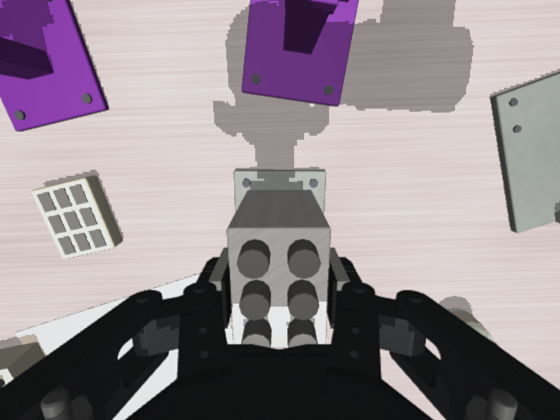

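The block is held upright and clear of the peg. I'll carry it over towards the reader and look from there.

Emit:
servo_tool(
  rows=[
    [[20,0,0,-50,0,0,0],[20,0,20,-89,0,0,0],[20,15,70,-89,0,0,0],[20,30,120,-89,0,0,0],[20,50,170,-89,0,0,0],[20,69,215,-89,0,0,0],[20,69,240,-89,0,0,0],[20,69,245,-89,0,0,0],[20,69,245,-89,0,0,0],[20,69,245,-89,0,0,0]],
  ],
)

```text
clock: 5.75
position: [480.4, 39.4, 300.1]
ee_rot: [0.017, 1.0, -0.0, -0.0]
contact_force: [0.2, -1.1, -3.5]
gripper_width: 42.9
grasp_force: 63.0
```

```bash
python3 - <<'E'
from h import *
import cv2
s=arm.read_state();print(s['clock'],s['position'],s['ee_rot'],s['contact_force'],s['gripper_width'],s['grasp_force'],s['joints'])
p=arm.camera_params('wrist');np.savez('pics/w4.npz',**p)
im=arm.get_image('wrist')[:,:,::-1]
cv2.imwrite('pics/w4.png',im);cv2.imwrite('pics/w4c.png',cv2.resize(im[50:290,260:520],None,fx=2.5,fy=2.5,interpolation=cv2.INTER_CUBIC))
E
```

```text
5.75 [480.39081649  39.42517818 300.06137266] [ 1.71634641e-02  9.99852650e-01 -1.86769619e-04 -2.41671102e-04] [ 0.17680105 -1.07313574 -3.48058917] 42.906624628416104 62.9814612865448 [ 4.19899189e-01  9.24625137e-02 -2.09266674e-01  1.40142794e-04
 -1.26966316e+00 -2.02506574e+00]
```

View pics/w4c.png

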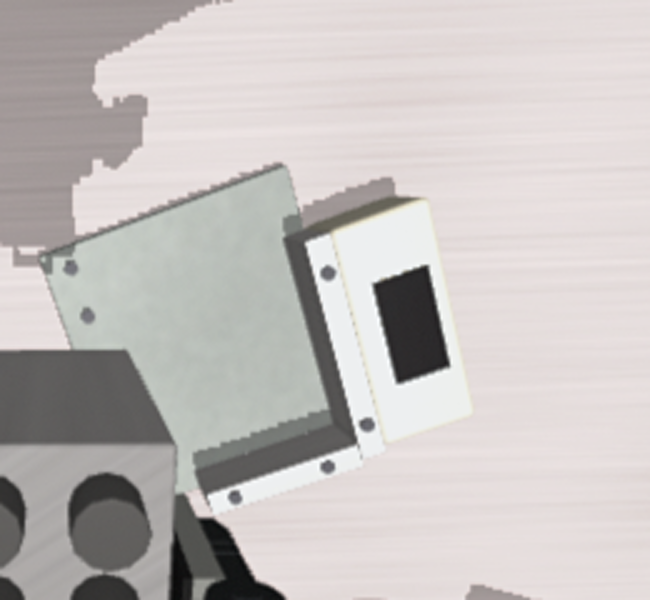

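The crop shows the inner fence corner, with its top at (353,444) and its foot at (330,408). The long fence's inner top edge runs up to (305,238) and the short one's out to (206,492). Bed corners are at (40,257) and (283,165).

```bash
python3 - <<'E'
from h import *
np.set_printoptions(precision=3,suppress=True)
p=dict(np.load('pics/w4.npz'))
f=lambda u,v:((u+.5)/2.5-.5+260,(v+.5)/2.5-.5+50)
TR=lambda u,v:((u+.5)/4-.5+190,(v+.5)/4-.5+190)
P={}
for n,q,z in [('c_top',(353,444),52),('c_foot',(330,408),12),('l_top',(305,238),52),('s_top',(206,492),52),('l_foot',(287,240),12),('s_foot',(197,450),12),('bed1',(40,257),12),('bed2',(283,165),12)]:
    P[n]=plane('w',f(*q),z,p);print(n,P[n])
y=lambda a,b:np.arctan2(*(P[a]-P[b])[:2][::-1])
print('yaw',y('c_top','l_top'),y('c_foot','l_foot'),y('s_top','c_top')+np.pi/2,y('bed1','bed2')+np.pi/2, np.linalg.norm(P['c_top']-P['l_top']),np.linalg.norm(P['c_top']-P['s_top']))
print('tri',tri([ray('w',f(353,444),p),ray('top',TR(132,113))]),tri([ray('w',f(40,257),p),ray('top',TR(335,265))]))
E
```

```text
c_top [555.03  209.577  52.   ]
c_foot [545.82  210.727  12.   ]
l_top [439.671 175.256  52.   ]
s_top [581.596 127.178  52.   ]
l_foot [443.43  178.618  12.   ]
s_foot [570.512 129.565  12.   ]
bed1 [448.184  35.805  12.   ]
bed2 [402.016 174.062  12.   ]
yaw 0.28917693333702144 0.3038828723716716 0.3118918359585854 0.3222867480306222 120.35621450935845 86.57560834162597
tri (array([551.755, 203.967,  63.527]), [np.float64(1.1900045898047273), np.float64(1.1900045898046976)]) (array([447.175,  35.978,   8.561]), [np.float64(1.3228940463636056), np.float64(1.3228940463634915)])
```

Emit:
servo_tool(
  rows=[
    [[20,-10,40,0,0,0,-0.12],[20,-20,80,0,0,0,-0.24],[20,-31.6,109,30,0,0,-0.339],[20,-31.6,109,80,0,0,-0.339],[20,-31.6,109,130,0,0,-0.339],[20,-31.6,109,170,0,0,-0.339],[20,-31.6,109,200,0,0,-0.339],[20,-31.6,109,215,0,0,-0.339],[20,-31.6,109,215,0,0,-0.339],[20,-31.6,109,215,0,0,-0.339]],
  ],
)

```text
clock: 7.05
position: [516.8, 148.5, 86.7]
ee_rot: [-0.152, 0.988, 0.0, 0.001]
contact_force: [-0.4, -0.3, -3.0]
gripper_width: 43.1
grasp_force: 63.1
```

```bash
python3 - <<'E'
from h import *
import cv2
s=arm.read_state();print(s['clock'],s['position'],s['ee_rot'],s['contact_force'],s['gripper_width'],s['grasp_force'],s['joints'])
p=arm.camera_params('wrist');np.savez('pics/w5.npz',**p)
im=arm.get_image('wrist')[:,:,::-1]
cv2.imwrite('pics/w5.png',im)
E
```

```text
7.05 [516.77344452 148.48703863  86.72025215] [-1.52364388e-01  9.88323199e-01  4.02386958e-04  1.47841602e-03] [-0.39850184 -0.3228076  -2.95089144] 43.129581549548085 63.10606241226196 [ 5.81845764e-01  3.89757011e-01 -3.97441839e-01  7.07323629e-04
 -7.80573898e-01 -1.84722323e+00]
```

View pics/w5.png

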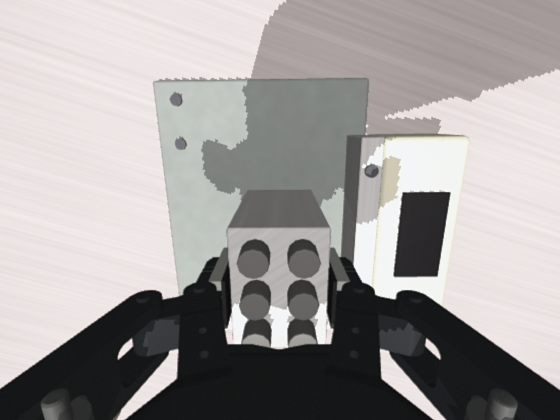

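Emit:
servo_tool(
  rows=[
    [[20,0,0,8,0,0,0],[20,0,0,14,0,0,0],[20,0,0,18,0,0,0],[20,0,0,20,0,0,0],[20,0,0,20,0,0,0],[20,0,0,20,0,0,0]],
  ],
)

```text
clock: 7.85
position: [515.7, 148.2, 65.4]
ee_rot: [-0.152, 0.988, 0.0, 0.0]
contact_force: [0.2, 0.2, -4.3]
gripper_width: 43.2
grasp_force: 63.2
```

Emit:
servo_tool(
  rows=[
    [[20,0,0,0.7,0,0,0],[20,0,0,1.4,0,0,0],[20,0,0,2,0,0,0],[20,0,0,2,0,0,0]],
  ],
)

```text
clock: 8.35
position: [515.9, 148.3, 64.2]
ee_rot: [-0.152, 0.988, 0.0, 0.0]
contact_force: [-1.3, 0.4, 4.6]
gripper_width: 43.4
grasp_force: 64.1
```

Emit:
servo_tool(
  rows=[
    [[20,-5,5,0,0,0,0],[20,-10,10,0,0,0,0],[20,-14,14,0,0,0,0],[20,-17,17,0,0,0,0],[20,-17,17,0,0,0,0]],
  ],
)

```text
clock: 8.98
position: [526.1, 168.4, 64.0]
ee_rot: [-0.153, 0.988, -0.001, -0.001]
contact_force: [-2.1, -2.9, 7.0]
gripper_width: 42.8
grasp_force: 64.6
```

Emit:
servo_tool(
  rows=[
    [[20,-1,0,0,0,0,0],[20,-2,0,0,0,0,0],[20,-3,0,0,0,0,0],[20,-4,0,0,0,0,0],[20,-4,0,0,0,0,0]],
  ],
)

```text
clock: 9.6
position: [528.7, 169.4, 64.0]
ee_rot: [-0.152, 0.988, -0.001, -0.002]
contact_force: [-5.2, -1.9, 8.4]
gripper_width: 43.1
grasp_force: 64.9
```

Emit:
servo_tool(
  rows=[
    [[20,-1,0,0,0,0,0],[20,-2,0,0,0,0,0],[20,-3,0,0,0,0,0],[20,-4,0,0,0,0,0],[20,-4,0,0,0,0,0]],
  ],
)

```text
clock: 10.22
position: [532.5, 170.6, 64.0]
ee_rot: [-0.152, 0.988, -0.001, -0.002]
contact_force: [-5.3, -2.0, 8.9]
gripper_width: 43.4
grasp_force: 64.9
```

Emit:
servo_tool(
  rows=[
    [[20,-1,0,0,0,0,0],[20,-2,0,0,0,0,0],[20,-2,0,0,0,0,0]],
  ],
)

```text
clock: 10.6
position: [534.4, 171.3, 64.0]
ee_rot: [-0.152, 0.988, -0.001, -0.002]
contact_force: [-5.8, -2.7, 9.1]
gripper_width: 43.2
grasp_force: 64.9
```

Emit:
servo_tool(
  rows=[
    [[20,-1,0,0,0,0,0],[20,-2,0,0,0,0,0],[20,-2,0,0,0,0,0]],
  ],
)

```text
clock: 10.98
position: [536.3, 171.9, 64.0]
ee_rot: [-0.152, 0.988, -0.001, -0.002]
contact_force: [-6.0, -3.0, 9.1]
gripper_width: 43.0
grasp_force: 64.9
```

Emit:
servo_tool(
  rows=[
    [[20,-1,0,0,0,0,0],[20,-2,0,0,0,0,0],[20,-2,0,0,0,0,0]],
  ],
)

```text
clock: 11.35
position: [536.5, 171.9, 64.0]
ee_rot: [-0.152, 0.988, -0.002, -0.004]
contact_force: [-10.9, -2.1, 13.0]
gripper_width: 42.9
grasp_force: 65.4
```

The short fence has been reached. Next I'll slide to the long fence.

Emit:
servo_tool(
  rows=[
    [[20,1,1,0,0,0,0],[20,1,2,0,0,0,0],[20,1,3,0,0,0,0],[20,1,4,0,0,0,0],[20,1,4,0,0,0,0]],
  ],
)

```text
clock: 11.98
position: [536.0, 173.2, 64.0]
ee_rot: [-0.152, 0.988, -0.003, -0.003]
contact_force: [-2.2, -11.4, 9.2]
gripper_width: 42.9
grasp_force: 64.9
```

Emit:
servo_tool(
  rows=[
    [[20,0,1,0,0,0,0],[20,0,2,0,0,0,0],[20,0,3,0,0,0,0],[20,0,3,0,0,0,0]],
  ],
)

```text
clock: 12.48
position: [535.1, 175.9, 64.0]
ee_rot: [-0.152, 0.988, -0.003, -0.003]
contact_force: [-3.1, -11.5, 9.6]
gripper_width: 43.3
grasp_force: 64.9
```

Emit:
servo_tool(
  rows=[
    [[20,0,1,0,0,0,0],[20,0,2,0,0,0,0],[20,0,2,0,0,0,0]],
  ],
)

```text
clock: 12.85
position: [534.5, 177.8, 64.0]
ee_rot: [-0.152, 0.988, -0.003, -0.003]
contact_force: [-3.5, -11.8, 9.7]
gripper_width: 43.1
grasp_force: 64.9
```

Emit:
servo_tool(
  rows=[
    [[20,0,1,0,0,0,0],[20,0,2,0,0,0,0],[20,0,2,0,0,0,0]],
  ],
)

```text
clock: 13.22
position: [533.9, 179.6, 64.0]
ee_rot: [-0.152, 0.988, -0.003, -0.003]
contact_force: [-3.3, -11.8, 9.4]
gripper_width: 43.0
grasp_force: 64.9
```

Emit:
servo_tool(
  rows=[
    [[20,0,1,0,0,0,0],[20,0,2,0,0,0,0],[20,0,2,0,0,0,0]],
  ],
)

```text
clock: 13.6
position: [533.2, 181.5, 64.0]
ee_rot: [-0.152, 0.988, -0.003, -0.003]
contact_force: [-2.3, -11.5, 9.9]
gripper_width: 42.8
grasp_force: 64.9
```

Emit:
servo_tool(
  rows=[
    [[20,0,1,0,0,0,0],[20,0,2,0,0,0,0],[20,0,2,0,0,0,0]],
  ],
)

```text
clock: 13.98
position: [532.8, 182.9, 64.0]
ee_rot: [-0.153, 0.988, -0.004, -0.004]
contact_force: [-2.5, -14.0, 11.0]
gripper_width: 42.9
grasp_force: 65.0
```

Emit:
servo_tool(
  rows=[
    [[20,0,1,0,0,0,0],[20,0,2,0,0,0,0],[20,0,2,0,0,0,0],[20,0,2,0,0,0,0]],
  ],
)

```text
clock: 14.48
position: [532.7, 183.0, 64.1]
ee_rot: [-0.153, 0.988, -0.005, -0.004]
contact_force: [2.2, -21.5, 9.5]
gripper_width: 43.2
grasp_force: 64.9
```

Emit:
servo_tool(
  rows=[
    [[20,-1,0,0,0,0,0],[20,-2,0,0,0,0,0],[20,-3,0,0,0,0,0],[20,-3,0,0,0,0,0]],
  ],
)

```text
clock: 14.98
position: [532.7, 183.0, 64.1]
ee_rot: [-0.153, 0.988, -0.006, -0.007]
contact_force: [-6.3, -19.2, 15.7]
gripper_width: 42.8
grasp_force: 65.8
```

Both fences hold the block, though the tool leans about 0.018 rad. I'll counter-tilt, ease the bed load and push a little more.

Emit:
servo_tool(
  rows=[
    [[20,0,0,-0.5,-0.005,-0.01,0],[20,-1,1,-1,-0.01,-0.02,0],[20,-2,1.5,-1,-0.015,-0.025,0],[20,-2,1.5,-1,-0.015,-0.025,0]],
  ],
)

```text
clock: 15.48
position: [533.1, 183.1, 63.9]
ee_rot: [-0.153, 0.988, 0.002, 0.002]
contact_force: [-4.3, -22.4, 13.0]
gripper_width: 42.8
grasp_force: 65.6
```

```bash
python3 - <<'E'
from h import *
np.set_printoptions(precision=4,suppress=True)
s=arm.read_state();from scipy.spatial.transform import Rotation as R
M=R.from_quat(s['ee_rot']).as_matrix();print(s['clock'],s['position'],'toolz',M[:,2],'force in tool',M.T@s['contact_force'],'yaw',np.arctan2(M[1,1],M[0,1])-np.pi/2,s['wrist_torque'],s['joint_vel'])
E
```

```text
15.475 [533.1106 183.1215  63.9186] toolz [ 0.0042  0.0045 -1.    ] force in tool [ 10.762  -20.0322 -13.1403] yaw 0.30736113846592095 [-7.7067  1.2404  0.5276] [-0.0001  0.0013  0.0012  0.0011 -0.0002  0.    ]
```

Emit:
servo_tool(
  rows=[
    [[20,-1,0,-0.5,0,0,0],[20,-2.5,0,-1.5,0,0,0],[20,-4,0,-2,0,0.005,0],[20,-5,0,-2,0,0,0],[20,-5,0,-2,0,0,0]],
  ],
)

```text
clock: 16.1
position: [533.1, 183.1, 64.0]
ee_rot: [-0.153, 0.988, 0.001, -0.003]
contact_force: [-12.6, -22.1, 13.0]
gripper_width: 43.4
grasp_force: 65.6
```

```bash
cat > st.py <<'E'
from h import *
np.set_printoptions(precision=4,suppress=True)
s=arm.read_state();from scipy.spatial.transform import Rotation as R
M=R.from_quat(s['ee_rot']).as_matrix();print(s['clock'],s['position'],'toolz',M[:,2],'force in tool',M.T@s['contact_force'],'yaw',np.arctan2(M[1,1],M[0,1])-np.pi/2,s['wrist_torque'])
E
python3 st.py
```

```text
16.1 [533.0987 183.0553  63.9746] toolz [-0.0057  0.0009 -1.    ] force in tool [ 18.7063 -17.2043 -12.9282] yaw 0.3065684334951384 [-7.0354  3.5157  0.8178]
```

Emit:
servo_tool(
  rows=[
    [[20,-1,1,-0.5,0,-0.003,0],[20,-2,2.5,-1,0,-0.006,0],[20,-3,4,-1.5,-0.004,-0.01,0],[20,-4,4,-1.5,-0.004,-0.01,0],[20,-4,4,-1.5,-0.004,-0.01,0]],
  ],
)

```text
clock: 16.73
position: [533.1, 183.3, 64.0]
ee_rot: [-0.152, 0.988, 0.0, -0.003]
contact_force: [-12.2, -34.0, 11.1]
gripper_width: 42.8
grasp_force: 65.6
```

```bash
python3 st.py; python3 - <<'E'
from h import *
import cv2
a=arm.get_image('top')[190:280,190:290,::-1];b=arm.get_image('scene')[150:250,285:385,::-1]
o=np.zeros((400,800,3),np.uint8);o[:360,:400]=cv2.resize(a,None,fx=4,fy=4,interpolation=2);o[:400,400:]=cv2.resize(b,None,fx=4,fy=4,interpolation=2)
cv2.imwrite('pics/fin.png',o)
E
```

```text
16.725 [533.1119 183.288   64.0108] toolz [-0.0053 -0.0005 -1.    ] force in tool [ 21.9271 -28.7095 -11.0145] yaw 0.3057945924853005 [-10.4851   3.1724   0.9634]
```

View pics/fin.png

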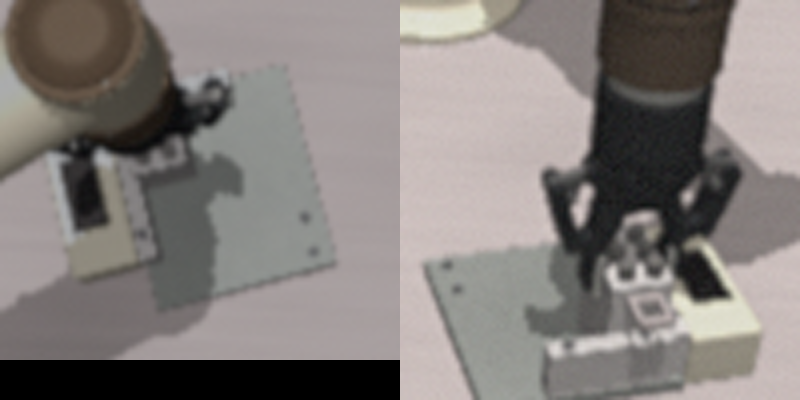

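The block sits in the corner: both views show it against both fences, with the tab over the short fence. One last bit of push along x, then a settle.

Emit:
servo_tool(
  rows=[
    [[20,-1,0,-0.3,0,-0.003,0],[20,-2.5,0,-0.5,0,-0.008,0],[20,-4,0,-0.5,0,-0.012,0],[20,-5,0,-0.5,0,-0.012,0],[20,-5,0,-0.5,0,-0.012,0],[20,-5,0,-0.5,0,-0.012,0],[20,-5,0,-0.5,0,-0.012,0]],
  ],
)

```text
clock: 17.7
position: [533.2, 183.3, 64.0]
ee_rot: [-0.152, 0.988, -0.0, -0.002]
contact_force: [-22.9, -32.9, 17.6]
gripper_width: 43.2
grasp_force: 66.8
```

```bash
python3 st.py
```

```text
17.7 [533.1869 183.2563  63.9907] toolz [-0.0034 -0.0008 -1.    ] force in tool [ 31.796  -24.4908 -17.5192] yaw 0.3051143740344302 [-9.9701  6.4596  1.0323]
```

Emit:
servo_tool(
  rows=[
    [[20,0,1,-0.5,0,0,0],[20,0,2,-0.5,0,0,0],[20,0,2,-0.5,0,0,0],[20,0,2,-0.5,0,0,0],[20,0,2,-0.5,0,0,0]],
  ],
)

```text
clock: 18.32
position: [533.2, 183.4, 64.0]
ee_rot: [-0.152, 0.988, -0.001, -0.002]
contact_force: [-18.7, -39.2, 15.3]
gripper_width: 43.4
grasp_force: 66.2
```

```bash
python3 st.py; python3 -c "
from bench import arm
print(arm.job_done())"
```

```text
18.325 [533.1606 183.3809  64.0318] toolz [-0.0034 -0.0032 -1.    ] force in tool [ 29.693  -31.7635 -15.1556] yaw 0.30497761448621974 [-11.608    5.0388   1.0676]
the job is handed in; nothing more can be done
None
```

I handed the job in at 18.3 s with the block still gripped, upright on the bed in the fence corner, and the arm pushing about 30 N towards each fence; the hand-in gave no verdict, and the push on each fence is inferred from the wrist force, since friction may take up part of it.

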